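# Jack up the front of an instrument container and hold it

## Robot

A 6-joint arm with a two-finger parallel gripper is mounted at the origin on a cart in front of the work surface, level with it; the furniture and walls round the work are solid. World frame = base frame: x ahead of the robot, y to its left, z up, the work surface at z = 0. Lengths are in m, angles in rad, forces in N, time in s.
With the tool pointing down it reaches from about 0.35 to 0.775 m from the base axis. Payload 7.3 kg.
Tool frame: the origin (TCP) lies at the centre of the arm's flange, where the gripper is bolted on; the fingertips stand 178 mm ahead of it and the grasp point (between the pads) lies 159 mm ahead of it (tip_extent is the distance from the TCP to the fingertips, in m); z points along the fingers, y is the line along which they close (so a half turn about z gives the same grasp; the last joint's range is limited). The gripper opens to 92 mm and grips with 3 to 60 N. Pads are 19 mm wide; open, the fingers measure 130 mm over their backs; the gripper's body (75 mm by 190 mm) begins 47 mm behind the grasp point.
Start: joints at [1.034, 0.342, 1.524, -0, 1.275, -0.146], TCP at [0.2, 0.485, 0.405] pointing down, gripper open.
Joint ranges: [-2.53, 2.53], [-0.77, 2.02], [0.04, 2.7], [-1, 4.14], [0.28, 2.66], [-3.11, 3.11]. Speed limits (rad/s): [2.57, 2.57, 3.14, 3.14, 3.14, 3.14].

## Interface

Orientations are given as [roll, pitch, yaw] about the fixed x, y, z axes, in that order (R = Rz(yaw) Ry(pitch) Rx(roll)).
In Python, from cell import * gives the robot as it stands.
- The arm moves only by the tool arm_command, never from a script. Its arguments are lists of equal length, an entry for each row: "xyz": the shift along the world's x, y, z in mm, a list of three; "spin": the turn about the world's z in degrees. In form: {"xyz": [[tx, ty, tz], ...], "spin": [spin, ...]}. A call has 1 to 20 rows; each row shifts and turns the commanded pose from where the row before left it; what a row does not reach is not made up. A row lasts 1/10 s, in which the tool goes at most 50 mm and 8.59 degrees, less where a joint would pass 70% of its speed; a pose out of reach is approached as far as the arm can. A call with a gripper value outside its range is refused whole. "jaw" is the opening, from -1 (shut) to 1 (fully open), set as the call begins (left out, the last holds). The fingers move at their own pace and stop on an object; "squeeze" is the grip in N (left out, the last holds). Time passes only in rows, so rows that do not move let the fingers close. It gives the time, the measured TCP pose, the force, the opening and the grip force at its end, in the units of the state.
- observe(): the state, without advancing time (a new reading comes with each control period).
- read_camera(name): name is "scene" or "top"; returns a dict with "img" (400x640x3 uint8, red, green, blue), "depth" (400x640 float32, m along the optical axis (not along the pixel's ray), 0 where there is no reading), "fx", "fy", "cx", "cy" (pixels), "dist_coeffs" ([k1, k2, p1, p2, k3] as OpenCV has them; the pictures are not rectified), "world_from_camera" (4x4, takes a point from camera to world coordinates). Camera axes: x right, y up, looking along -z (the intrinsics and any distortion apply to the point x, -y, -z); pixel columns grow to the right and rows downward; lengths in m; the calibration is good to about 2 mm. A picture is of the moment at which its call begins.
- hand_in(): hands the job in; it is judged then, once.
The state is a dict: "time": time; "qpos": joint angles; "qvel": joint speeds; "joint_efforts": joint torques, N m; "tool_pos": TCP position; "tool_rot": TCP orientation; "contact_force": force on the tool from outside, world axes, zero at the start; "torque": the same for the moment, N m; "opening": finger opening in m; "grip_force": force on a finger pad.
Only numpy, scipy, OpenCV 4.12 (cv2) and the standard library are available. Lean on these libraries where they do the work, as an engineer would, in place of code of your own. Each camera call takes 0.05 s, during which the arm holds its last target. There are 200 camera calls.

## Task

Raise the front of the closed instrument container with the small lever jack so that a colleague can look at its underside: turn the jack's clamp knob anticlockwise (seen from above) to free it, slide the jack along its rail until its round saddle is centred under the container's lift pad (the tongue with the upright stud), and turn the knob back clockwise until the jack is clamped again. Then work the black handle paddle: one trial stroke fully down and all the way back up, then press it fully down again with the fingers and finish while still holding it down, the container carried by the jack alone. Do not shove the container or disturb the bowl, the osteotome and the tweezers.

Things in the scene. Friction and masses are not known exactly. Their poses are not given: they have to be found in the camera images.
- rail: fixed slide rail of the jack: aluminium plate 95 x 410 x 12 mm on the bench; origin at its centre at bench height. Its y axis is the sliding direction, its x axis points from the rail to the container, z up. Placed and turned about z differently each time; cannot move
- jack (a joint): position of the jack (grey carriage 80 x 100 mm, top 48 mm above the bench) on the rail in m, 0 at the rail's centre, grows along the rail's +y, range -0.13 to 0.13. Free it slides with 2 to 3 N; clamped it resists about 20 N. It starts on the rail's -y side of the lift pad, 115 to 255 mm short of it
- clamp (a joint): clamp knob angle in rad: 0 = fully clamped (its stop), grows anticlockwise seen from above, stop at 1.4; the jack slides freely above about 0.85 and is clamped below 0.25; starts between 0 and 0.1; needs about 0.15 to 0.25 N m and stays where it is left
- clamp_grip (a point): grip point on the knob's axis, 82 mm above the bench, over the rail's centre line. Knob: black upright bar 46 long x 14 wide, 58 to 96 mm above the bench, over a round collar 28 mm wide (48 to 58 mm). At joint value 0 the bar's length lies along the rail's y; at c it is turned anticlockwise by c. Moves with the jack and can drag it
- saddle: the jack's round steel saddle, 36 mm disc on a 22 mm post; rises straight up 50 mm per rad of handle (30 mm for the full stroke). Origin at the centre of its top
- saddle_top (a point): centre of the saddle's flat top, 66 mm above the bench with the handle up; 75 mm from the knob's axis along the rail's +x (toward the container), moves with the jack
- handle (a joint): pump handle angle in rad: 0 = up (28 deg above level), grows as it is pressed down, hard stop at 0.6 (5 deg below level). A return spring lifts it when let go (no latch); pressing the paddle down takes 3 N at first to about 9 N at the bottom with the container on
- handle_paddle: black flat paddle at the handle's end, 36 x 60 x 14 mm; origin mid top face, 126 mm above the bench with the handle up, about 55 mm fully down; its y axis runs along the handle to the pivot. The handle points along the rail's -y over the rail's centre line; pivot 45 mm to the -y side of the knob's axis, 60 mm above the bench, 125 mm from the paddle's origin along the handle
- case: closed aluminium instrument container, 173 x 248 x 112 mm, about 2.2 kg (varies), standing loose on four rubber feet; origin at the centre of its underside, x to its rear (away from the rail), z up. Its front tips up as it is jacked, and it may creep up to 10 mm toward the rail over a stroke
- lift_pad (a point): the marked lift point: centre of the flat round underside (32 mm) of a steel tongue in the middle of the container's front, 35 mm out, 75 mm above the bench at rest; an upright stud (10 mm thick, 18 mm high, tip at 102 mm) marks it on top. It hangs over the saddle's track to within about 3 mm; a full stroke raises it about 20 mm
- bowl: bystander: steel bowl, 116 mm wide, 53 mm high, to the right of the rail's -y end; origin under its centre
- osteotome: bystander: steel osteotome 175 x 11 x 10 mm lying on the bench on the robot's side of the rail; origin under its centre
- tweezers: bystander: steel tweezers 143 x 14 x 10 mm lying on the bench on the robot's side of the rail, near its -y end; origin under its centre

How it is judged:
On the way, in this order (a step that is already met when the one before it is completed fails the run):
1. the clamp knob is turned open (value of joint clamp above 0.85 rad), for 0.2 s.
2. the saddle stands centred under the lift pad (within 10 mm) and the jack is clamped again (horizontal distance between saddle_top and lift_pad below 0.01 m and value of joint clamp below 0.25 rad), for 0.2 s.
3. trial stroke: the handle is fully down and the pad is raised (value of joint handle above 0.52 rad and height (world z) of lift_pad above 0.086 m), for 0.2 s.
4. the handle is back up (value of joint handle below 0.08 rad), for 0.2 s.
At the end, for the whole second after the job is handed in: Fingers hold the paddle fully down (handle beyond 0.52 of 0.6 rad, over 1 N); lift pad over 86 mm above the bench (75 at rest), carried by the saddle (over 2 N, centres within 18 mm); clamp below 0.25 rad; robot not touching the container, which is at rest (all of step 3 and contact force between saddle and case above 2 N and contact force between the fingers and handle_paddle above 1 N and value of joint clamp below 0.25 rad and horizontal distance between saddle_top and lift_pad below 0.018 m and contact force between each of the arm, the fingers and case below 0.5 N and linear speed of case below 0.02 m/s); the arm keeps its last pose, push and grip.
It fails at once if the bowl is moved by more than 25 mm (distance of bowl from where it was at the start of the episode above 0.025 m).
It fails at once if the osteotome is moved by more than 25 mm (distance of osteotome from where it was at the start of the episode above 0.025 m).
It fails at once if the tweezers is moved by more than 25 mm (distance of tweezers from where it was at the start of the episode above 0.025 m).
It fails at once if the container is shoved: its centre shifts by more than 35 mm (distance of case from where it was at the start of the episode above 0.035 m).
It also fails if it takes over 61 s, if anything falls off the work surface, if the arm or the gripper's body presses on something with over 40 N, if the wrist force passes 120 N, or if a joint passes its speed limit or range.

## Working session

There is one attempt and no reset: what is moved stays moved. The work goes in short steps, Python scripts to look and compute and a tool call to move; the robot and the scene stay as the last step left them, time stands still between calls to the robot, and variables do not carry over. Pictures are saved under pics/ and viewed, at most 10 in all, crops included, and the job is handed in when it is done.

Besides the shell and the picture viewer there is one more tool, called after "Emit:" as a command line: name --pt "numbers of a row" for each row, then --argument value for the rest. arm_command: Moves the arm, as the interface text tells. Its arguments: {"type":"object","properties":{"xyz":{"type":"array","items":{"type":"array","items":{"type":"number"}}},"spin":{"type":"array","items":{"type":"number"}},"jaw":{"type":"number"},"squeeze":{"type":"number"}},"required":["xyz","spin"]}

```bash
mkdir -p pics; cat > h.py <<'E'
from cell import *
import numpy as np, cv2
def grab(n):
    c=read_camera(n); return c
def cloud(c):
    h,w=c["depth"].shape
    u,v=np.meshgrid(np.arange(w),np.arange(h))
    K=np.array([[c["fx"],0,c["cx"]],[0,c["fy"],c["cy"]],[0,0,1]])
    p=cv2.undistortPoints(np.stack([u,v],-1).reshape(-1,1,2).astype(float),K,np.array(c["dist_coeffs"],float)).reshape(h,w,2)
    d=c["depth"].astype(float)
    P=np.stack([p[...,0]*d,-p[...,1]*d,-d],-1)
    T=np.array(c["world_from_camera"]); W=P@T[:3,:3].T+T[:3,3]; W[d==0]=np.nan
    return W
E
python3 - <<'E'
from h import *
s=observe();print(s["tool_pos"],s["tool_rot"],s["time"])
for n in("scene","top"):
    c=grab(n);cv2.imwrite(f"pics/{n}0.png",c["img"][...,::-1]);np.savez(f"{n}0.npz",W=cloud(c),img=c["img"]);print(np.array(c["world_from_camera"]).round(2))
E
```

```text
[0.19989455 0.48530641 0.40403966] [-3.14006760e+00 -2.01019883e-04  2.75077739e+00] 0.0
[[ 0.8   0.27 -0.54 -0.1 ]
 [-0.6   0.38 -0.7  -0.73]
 [ 0.01  0.89  0.46  0.61]
 [ 0.    0.    0.    1.  ]]
[[ 0.01  0.99 -0.16  0.33]
 [-1.    0.01  0.01  0.09]
 [ 0.01  0.16  0.99  1.34]
 [ 0.    0.    0.    1.  ]]
```

View pics/top0.png

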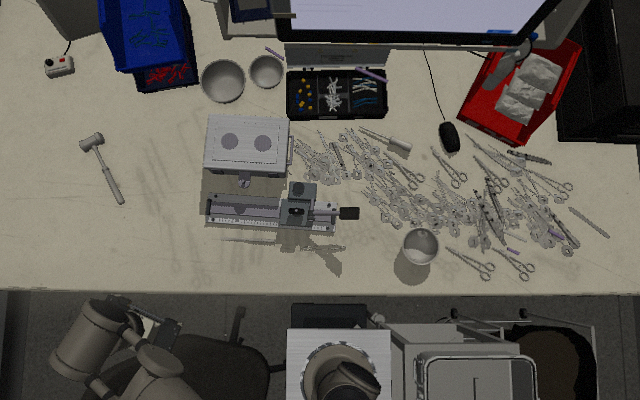

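View pics/scene0.png

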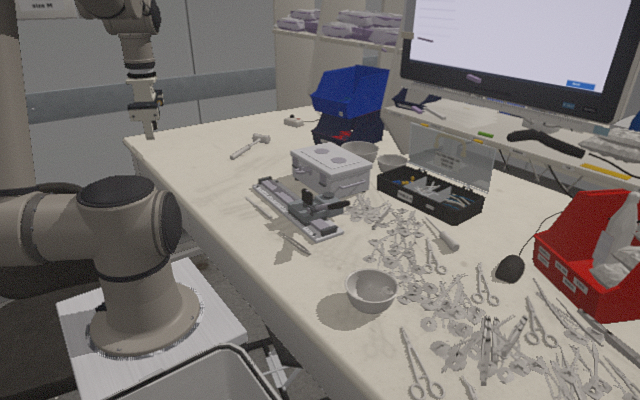

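The top view shows the rail from about (207,207) to (338,226), the knob at (297,211), the saddle at (298,188), the stud at (244,182) and the paddle at (349,213). Next I measure these from the depth cloud.

```bash
python3 - <<'E'
from h import *
d=np.load("top0.npz");W=d["W"];img=d["img"].astype(int)
def reg(x0,x1,y0,y1,z0,z1,name,extra=None):
    s=np.zeros(W.shape[:2],bool);s[y0:y1,x0:x1]=1
    m=s&(W[...,2]>z0)&(W[...,2]<z1)
    if extra is not None:m&=extra
    P=W[m];
    if len(P)<3: print(name,len(P));return
    r=cv2.minAreaRect((P[:,:2]*1000).astype(np.float32));print(name,len(P),"mean",P.mean(0).round(4),"rect",np.round(r[0],1),np.round(r[1],1),round(r[2],2))
dark=img.sum(-1)<120
reg(195,345,190,235,.008,.016,"rail top")
reg(195,300,105,180,.100,.125,"case top")
reg(235,255,172,192,.07,.11,"tongue+stud")
reg(235,255,172,192,.09,.11,"stud")
reg(283,315,180,202,.058,.075,"saddle")
reg(282,318,195,228,.085,.105,"knob")
reg(282,318,195,230,.040,.054,"carriage")
reg(335,362,200,225,.08,.15,"paddle")
reg(395,445,220,270,.03,.07,"bowl")
E
python3 - <<'E'
import cv2
a=cv2.imread('pics/top0.png')[165:255,195:365];cv2.imwrite('pics/c0.png',cv2.resize(a,None,fx=4.6,fy=4.6,interpolation=cv2.INTER_CUBIC))
E
```

```text
rail top 1532 mean [0.5054 0.236  0.0125] rect [504.6 219.8] [458.2 136.7] 89.65
case top 4579 mean [0.7035 0.2852 0.1102] rect [706.  287.1] [250.9 177.1] 86.93
tongue+stud 181 mean [0.5979 0.2912 0.086 ] rect [598.4 288.4] [43.2 53.8] 81.82
stud 15 mean [0.5847 0.2895 0.0985] rect [581.9 287.6] [19.1 19.6] 1.67
saddle 308 mean [0.5687 0.1176 0.0629] rect [567.2 116.8] [80.3 57.2] 83.44
knob 75 mean [0.5025 0.1326 0.0952] rect [503.3 132.7] [42.3 14.4] 85.61
carriage 606 mean [0.5028 0.1355 0.0488] rect [505.3 128.6] [101.4  86.3] 87.64
paddle 275 mean [ 0.4919 -0.0186  0.1265] rect [492.  -15.8] [67.4 35.8] 87.13
bowl 415 mean [ 0.4196 -0.2561  0.0444] rect [ 421.9 -249.4] [114.  152.7] 75.61
```

View pics/c0.png

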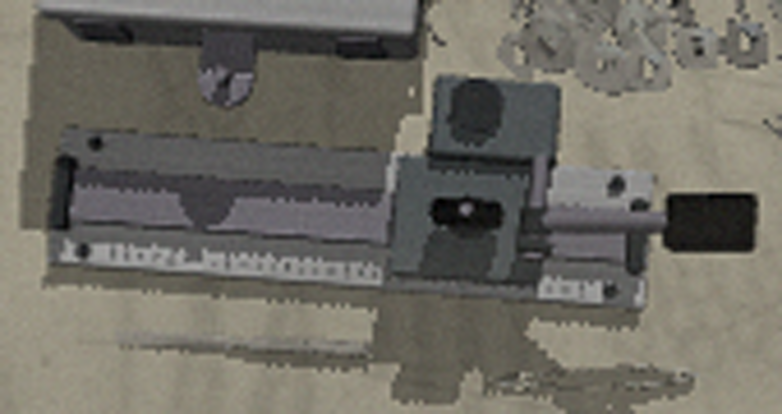

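```bash
cat >> h.py <<'E'
def ray(c,uv,z):
    K=np.array([[c["fx"],0,c["cx"]],[0,c["fy"],c["cy"]],[0,0,1]])
    p=cv2.undistortPoints(np.array(uv,float).reshape(-1,1,2),K,np.array(c["dist_coeffs"],float)).reshape(-1,2)
    T=np.array(c["world_from_camera"]);D=np.c_[p[:,0],-p[:,1],-np.ones(len(p))]@T[:3,:3].T
    return T[:3,3]+D*((np.broadcast_to(z,len(p))-T[2,3])/D[:,2])[:,None]
E
python3 - <<'E'
from h import *
c=grab("top")
f=lambda l:np.array(l,float)/4.6+[195-.39,165-.39]
H=ray(c,f([(95,143),(617,185),(83,250),(610,290)]),.012)
for a,b in((0,1),(2,3)):
    e=H[a]-H[b];print("yaw",np.degrees(np.arctan2(-e[0],e[1])),np.linalg.norm(e))
print("rail ctr",H.mean(0))
print("saddle,knobscrew,paddle",ray(c,f([(477,108),(466,210),(711,222)]),[.066,.096,.126]).round(4))
W=cloud(c)
for r in range(172,192):
    print(r,[f"{int(v*1000)}" if v==v else '-' for v in W[r,236:254,2]])
print(ray(c,[(244,184)],.102), W[184,244])
E
```

```text
yaw -4.109545979050485 0.3611788549062314
yaw -3.7985546179991223 0.3612846547496849
rail ctr [0.50872202 0.21504151 0.012     ]
saddle,knobscrew,paddle [[ 0.575   0.1277  0.066 ]
 [ 0.5026  0.1328  0.096 ]
 [ 0.4923 -0.0219  0.126 ]]
172 ['55', '55', '54', '83', '82', '83', '84', '82', '85', '86', '86', '87', '85', '86', '85', '67', '71', '69']
173 ['43', '44', '45', '84', '86', '85', '88', '82', '88', '84', '82', '86', '83', '91', '83', '53', '58', '54']
174 ['26', '28', '25', '80', '89', '88', '84', '-', '80', '88', '88', '85', '84', '82', '87', '44', '46', '46']
175 ['1', '-2', '0', '82', '87', '88', '85', '89', '86', '87', '86', '87', '87', '86', '87', '26', '21', '30']
176 ['4', '0', '-1', '86', '88', '87', '83', '80', '85', '86', '85', '84', '82', '86', '82', '3', '2', '3']
177 ['-3', '4', '0', '83', '86', '88', '87', '81', '88', '83', '87', '85', '85', '84', '83', '-3', '2', '2']
178 ['1', '-2', '79', '84', '85', '86', '84', '84', '85', '89', '87', '83', '85', '88', '6', '0', '0', '1']
179 ['0', '-2', '84', '86', '87', '88', '87', '87', '88', '89', '87', '81', '85', '84', '-4
[... 651 characters left out ...]
2', '-1', '2', '-2', '3']
186 ['0', '-2', '4', '5', '82', '87', '88', '87', '83', '86', '90', '80', '4', '2', '-2', '0', '0', '0']
187 ['-1', '2', '0', '3', '3', '85', '83', '82', '85', '85', '79', '3', '1', '0', '0', '4', '0', '4']
188 ['4', '2', '0', '3', '2', '3', '0', '5', '2', '3', '1', '1', '3', '1', '-', '1', '-3', '0']
189 ['1', '3', '5', '-1', '0', '0', '-1', '0', '3', '4', '3', '7', '-1', '0', '-1', '-1', '0', '1']
190 ['3', '0', '9', '-1', '3', '1', '0', '-4', '0', '0', '-1', '4', '0', '-1', '4', '2', '1', '2']
191 ['1', '-4', '0', '-1', '0', '0', '3', '0', '5', '2', '2', '2', '-1', '-1', '-2', '-4', '1', '0']
[[0.57898609 0.28798774 0.102     ]] [0.58231746 0.29072085 0.08536229]
```

```bash
python3 - <<'E'
from h import *
c=grab("top")
print(ray(c,[(243.6,181.7),(243.2,180.9)],[.084,.103]).round(4))
E
```

```text
[[0.5897 0.2924 0.084 ]
 [0.5882 0.2905 0.103 ]]
```

Emit:
arm_command --pt "22 -25 0" --pt "22 -25 0" --pt "22 -25 0" --pt "22 -25 0" --pt "22 -25 0" --pt "22 -25 0" --pt "22 -25 0" --pt "22 -25 0" --pt "22 -25 0" --pt "21 -25 0" --pt "21 -25 0" --pt "21 -25 0" --pt "21 -26 0" --pt "21 -26 0" --pt "0 0 -20" --pt "0 0 -20" --pt "0 0 0" --pt "0 0 0" --spin '[-5,-5,-5,-5,-5,-5,-5,-5,-5,-5,-5,-5,-5,-5,-1.6,0,0,0]' --jaw 0.05 --squeeze 45

```text
time: 2.0
tool_pos: [0.503, 0.1335, 0.3649]
tool_rot: [-3.141, 0.0, 1.501]
contact_force: [-0.5, -0.8, 0.7]
opening: 0.0478
grip_force: 0.0
```

Emit:
arm_command --pt "0 0 -25" --pt "0 0 -25" --pt "0 0 -25" --pt "0 0 -25" --pt "0 0 -12" --pt "0 0 -12" --pt "0 0 0" --spin '[0,0,0,0,0,0,0]'

```text
time: 2.7
tool_pos: [0.503, 0.1335, 0.2403]
tool_rot: [-3.141, 0.0, 1.501]
contact_force: [-0.3, -0.1, -0.8]
opening: 0.0484
grip_force: 0.0
```

Emit:
arm_command --pt "0 0 0" --pt "0 0 0" --pt "0 0 0" --pt "0 0 0" --pt "0 0 0" --pt "0 0 0" --spin '[0,0,0,0,0,0]' --jaw -1

```text
time: 3.3
tool_pos: [0.5032, 0.1334, 0.2411]
tool_rot: [3.141, 0.0, 1.502]
contact_force: [0.1, -0.5, 2.5]
opening: 0.0134
grip_force: 44.9
```

Gripped (13–14 mm). Turn open.

Emit:
arm_command --pt "0 0 0" --pt "0 0 0" --pt "0 0 0" --pt "0 0 0" --pt "0 0 0" --pt "0 0 0" --pt "0 0 0" --pt "0 0 0" --pt "0 0 0" --pt "0 0 0" --pt "0 0 0" --pt "0 0 0" --pt "0 0 0" --pt "0 0 0" --pt "0 0 0" --pt "0 0 0" --pt "0 0 0" --spin '[5,5,5,5,5,5,5,5,5,5,5,5,5,3,0,0,0]'

```text
time: 5.0
tool_pos: [0.5024, 0.1333, 0.2411]
tool_rot: [-3.141, -0.001, 2.688]
contact_force: [-3.5, -1.2, 6.0]
opening: 0.0137
grip_force: 44.9
```

```bash
python3 - <<'E'
from h import *
s=observe();print(s["tool_pos"],s["tool_rot"],s["torque"],s["contact_force"])
c=grab("scene");im=c["img"][130:260,230:390,::-1];cv2.imwrite("pics/s1.png",cv2.resize(im,None,fx=4.5,fy=4.5,interpolation=cv2.INTER_CUBIC))
E
```

```text
[0.50239342 0.13331372 0.24105453] [-3.14050667e+00 -1.31448681e-03  2.68829925e+00] [-0.24664584  0.59416555  0.12401824] [-3.49614242 -1.18062611  5.99104016]
```

View pics/s1.png

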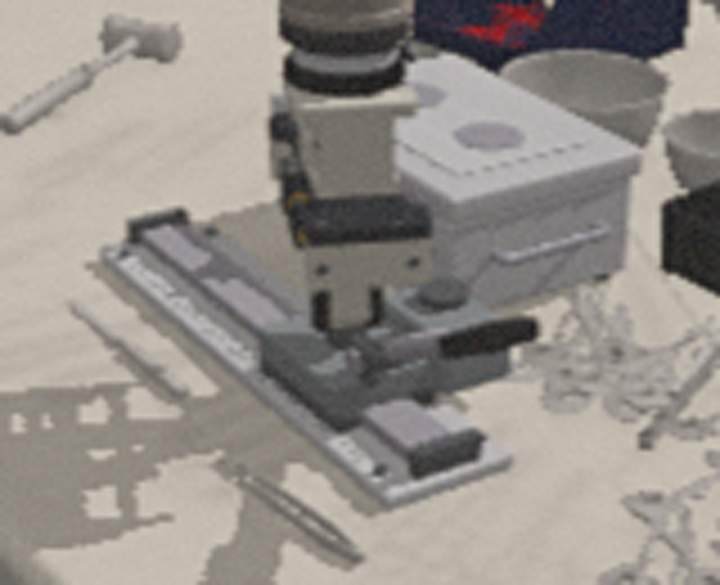

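The scene view shows the fingers on the knob at about (345,310) of the crop, with the carriage still at the rail's -y end. The measured spin is 68° (about 1.19 rad), so the clamp should be open. Now I slide it.

Emit:
arm_command --pt "0.4 6 0" --pt "0.8 12 0" --pt "0.8 12 0" --pt "0.8 12 0" --pt "0.8 12 0" --pt "0.8 12 0" --pt "0.9 12 0" --pt "0.9 12 0" --pt "0.9 12 0" --pt "0.9 12 0" --pt "0.9 12 0" --pt "0.8 12 0" --pt "0.8 12 0" --pt "0.5 8 0" --pt "0.4 6 0" --pt "0 0 0" --pt "0 0 0" --pt "0 0 0" --spin '[0,0,0,0,0,0,0,0,0,0,0,0,0,0,0,0,0,0]'

```text
time: 6.85
tool_pos: [0.5135, 0.298, 0.2411]
tool_rot: [-3.141, -0.002, 2.688]
contact_force: [-4.4, 1.8, 6.5]
opening: 0.014
grip_force: 44.9
```

```bash
python3 - <<'E'
from h import *
s=observe();print(s["tool_pos"],s["tool_rot"],s["torque"],s["contact_force"])
c=grab("top");im=c["img"][150:260,180:370,::-1];cv2.imwrite("pics/t2.png",cv2.resize(im,None,fx=4.2,fy=4.2,interpolation=cv2.INTER_CUBIC))
E
```

```text
[0.51349884 0.29797351 0.24109741] [-3.14124502e+00 -2.01246185e-03  2.68828280e+00] [0.31426444 0.8212823  0.07495352] [-4.40070082  1.81773359  6.45207053]
```

View pics/t2.png

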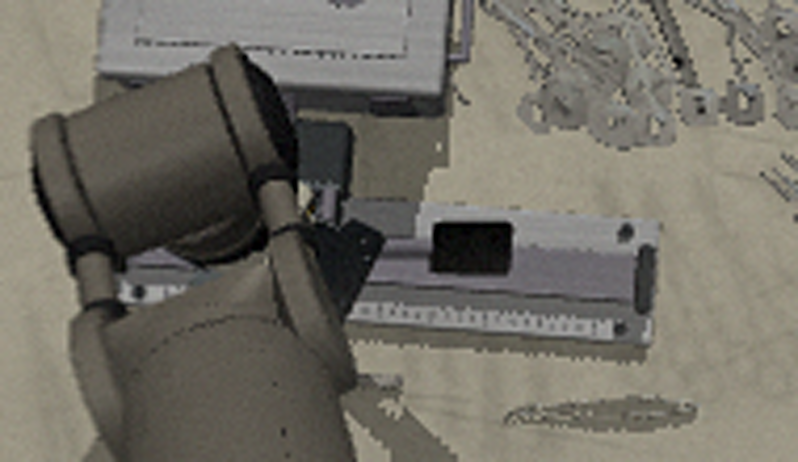

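The jack has moved to the pad, with the paddle now at crop (472,248). Next I clamp, release and lift clear to check.

Emit:
arm_command --pt "0 0 0" --pt "0 0 0" --pt "0 0 0" --pt "0 0 0" --pt "0 0 0" --pt "0 0 0" --pt "0 0 0" --pt "0 0 0" --pt "0 0 0" --pt "0 0 0" --pt "0 0 0" --pt "0 0 0" --pt "0 0 0" --pt "0 0 0" --pt "0 0 0" --pt "0 0 0" --pt "0 0 0" --spin '[-5,-5,-5,-5,-5,-5,-5,-5,-5,-5,-5,-5,-5,-4,0,0,0]'

```text
time: 8.6
tool_pos: [0.5143, 0.298, 0.2411]
tool_rot: [3.141, -0.001, 1.486]
contact_force: [0.1, 5.6, 3.6]
opening: 0.0139
grip_force: 44.9
```

```bash
python3 - <<'E'
from h import *
s=observe();print(s["tool_pos"],s["tool_rot"],s["torque"],s["contact_force"])
E
```

```text
[0.51432212 0.29801567 0.24111832] [ 3.14094927e+00 -1.37061372e-03  1.48556724e+00] [0.86953915 0.3111603  0.34200495] [0.0926809  5.60905276 3.63781249]
```

Emit:
arm_command --pt "0 0 0" --pt "0 0 0" --pt "0 0 0" --pt "0 0 0" --pt "0 0 10" --pt "0 0 20" --pt "0 0 30" --pt "0 0 30" --pt "0 -20 30" --pt "0 -40 0" --pt "0 -40 0" --pt "0 -40 0" --pt "0 -20 0" --pt "-30 0 0" --pt "-40 0 0" --pt "-40 0 0" --pt "-30 0 0" --spin '[0,0,0,0,0,0,0,0,0,0,0,0,0,0,0,0,0]' --jaw -0.2

```text
time: 10.3
tool_pos: [0.3722, 0.1372, 0.3612]
tool_rot: [-3.142, 0.0, 1.483]
contact_force: [0.9, 0.9, 0.1]
opening: 0.0369
grip_force: 0.0
```

```bash
python3 - <<'E'
from h import *
s=observe();print(s["tool_pos"],s["tool_rot"])
c=grab("top");np.savez("t3.npz",W=cloud(c),img=c["img"]);im=c["img"][150:260,180:370,::-1];cv2.imwrite("pics/t3.png",cv2.resize(im,None,fx=4.2,fy=4.2,interpolation=cv2.INTER_CUBIC))
E
```

```text
[0.37215136 0.13715797 0.3612045 ] [-3.14150402e+00  2.64941517e-05  1.48348405e+00]
```

View pics/t3.png

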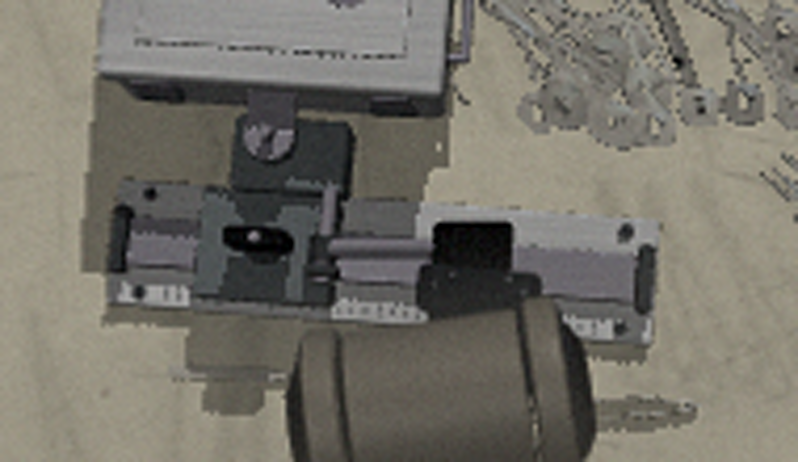

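The knob bar at (257,240) lies along the rail again and the pad at (269,138) hides the saddle. I check the numbers.

```bash
python3 - <<'E'
from h import *
c=grab("top")
f=lambda l:np.array(l,float)/4.2+[180-.38,150-.38]
P=ray(c,f([(256,236),(258,240),(269,138),(472,248)]),[.096,.096,.084,.110]);print(P.round(4))
W=cloud(c);s=np.zeros((400,640),bool);s[195:220,225:258]=1
Q=W[s&(W[...,2]>.085)&(W[...,2]<.105)];r=cv2.minAreaRect((Q[:,:2]*1000).astype(np.float32));print(r,Q.mean(0))
x=np.array([.9976,-.0689]);y=np.array([.0689,.9976])
for k in(P[0,:2],np.array(r[0])/1000,np.array([.5143,.2974])):
    for pad in(P[2,:2],np.array([.589,.2915])):
        d=pad-k-.075*x;print((d@x*1000).round(1),(d@y*1000).round(1))
s[:]=0;s[200:212,283:302]=1
Q=W[s&(W[...,2]>.08)];print("paddle",Q.mean(0),Q.min(0),Q.max(0))
E
```

```text
[[0.5143 0.2968 0.096 ]
 [0.5115 0.2953 0.096 ]
 [0.5873 0.2921 0.084 ]
 [0.5053 0.1438 0.11  ]]
((514.3264770507812, 297.55462646484375), (45.9195442199707, 15.354473114013672), 86.30317687988281) [0.51314999 0.29644771 0.09597664]
-1.9 0.4
-0.1 -0.1
-1.9 -0.4
-0.1 -0.9
-1.8 -0.2
-0.1 -0.7
paddle [0.50739785 0.14290443 0.1287065 ] [0.49415978 0.1167697  0.11004299] [0.5208829  0.1703325  0.14715134]
```

Emit:
arm_command --pt "12 0.5 0" --pt "12 0.5 0" --pt "12 0.5 0" --pt "12 0.5 0" --pt "12 0.5 0" --pt "12 0.5 0" --pt "12 0.5 0" --pt "12 0.5 0" --pt "12 0.5 0" --pt "12 0.5 0" --pt "12 1 0" --pt "0 0 -10" --pt "0 0 -10" --pt "0 0 0" --spin '[8.3,8.3,8.3,8.3,8.3,8.3,8.3,8.3,8.3,8.3,8.0,0,0,0]' --jaw -1 --squeeze 20

```text
time: 11.8
tool_pos: [0.5055, 0.1433, 0.3388]
tool_rot: [-3.141, -0.004, 3.069]
contact_force: [-0.3, -0.5, -0.1]
opening: 0.0004
grip_force: 0.0
```

Emit:
arm_command --pt "0 0 -5" --pt "0 0 -5" --pt "0 0 -5" --pt "0 0 -5" --pt "0 0 -5" --pt "0 0 -5" --pt "0 0 -5" --pt "0 0 0" --spin '[0,0,0,0,0,0,0,0]'

```text
time: 12.6
tool_pos: [0.5064, 0.1435, 0.3053]
tool_rot: [3.141, -0.0, 3.072]
contact_force: [-0.7, 1.0, 1.1]
opening: 0.0003
grip_force: 0.8
```

Emit:
arm_command --pt "-0.1 -2.2 -5" --pt "-0.1 -2.2 -5" --pt "-0.1 -2.2 -5" --pt "-0.1 -2 -5" --pt "-0.1 -2 -5" --pt "-0.1 -1.8 -5" --pt "-0.1 -1.5 -5" --pt "-0.1 -1.2 -5" --pt "-0.1 -1 -5" --pt "-0.1 -0.8 -5" --pt "-0.1 -0.5 -5" --pt "-0.1 -0.3 -5" --pt "0 0 -4" --pt "0 0 0" --pt "0 0 0" --spin '[0,0,0,0,0,0,0,0,0,0,0,0,0,0,0]'

```text
time: 14.1
tool_pos: [0.5054, 0.1255, 0.242]
tool_rot: [3.142, 0.001, 3.072]
contact_force: [-0.6, -1.2, 8.0]
opening: 0.0005
grip_force: 4.1
```

Emit:
arm_command --pt "0 0 -3" --pt "0 0 -3" --pt "0 0 -2" --pt "0 0 0" --pt "0 0 0" --spin '[0,0,0,0,0]'

```text
time: 14.6
tool_pos: [0.5054, 0.1254, 0.2342]
tool_rot: [3.142, 0.001, 3.072]
contact_force: [-1.6, -1.3, 7.9]
opening: 0.0004
grip_force: 4.5
```

Emit:
arm_command --pt "0 0 -2" --pt "0 0 -2" --pt "0 0 0" --pt "0 0 0" --pt "0 0 0" --spin '[0,0,0,0,0]'

```text
time: 15.1
tool_pos: [0.5053, 0.1255, 0.2316]
tool_rot: [3.141, 0.002, 3.072]
contact_force: [-5.4, -1.8, 21.2]
opening: 0.0006
grip_force: 10.6
```

```bash
python3 - <<'E'
from h import *
s=observe();print(s["tool_pos"],s["contact_force"])
c=grab("top");W=cloud(c);np.savez("t4.npz",W=W,img=c["img"])
s=np.zeros((400,640),bool);s[172:192,234:256]=1
Q=W[s&(W[...,2]>.07)&(W[...,2]<.16)];print(len(Q),np.median(Q,0),Q.max(0))
c=grab("scene");im=c["img"][130:260,230:390,::-1];cv2.imwrite("pics/s4.png",cv2.resize(im,None,fx=4.5,fy=4.5,interpolation=cv2.INTER_CUBIC))
E
```

```text
[0.5053455  0.12552485 0.23155979] [-5.37641702 -1.76974868 21.16762966]
182 [0.59607333 0.28978678 0.10680238] [0.62260908 0.31913104 0.13134629]
```

View pics/s4.png

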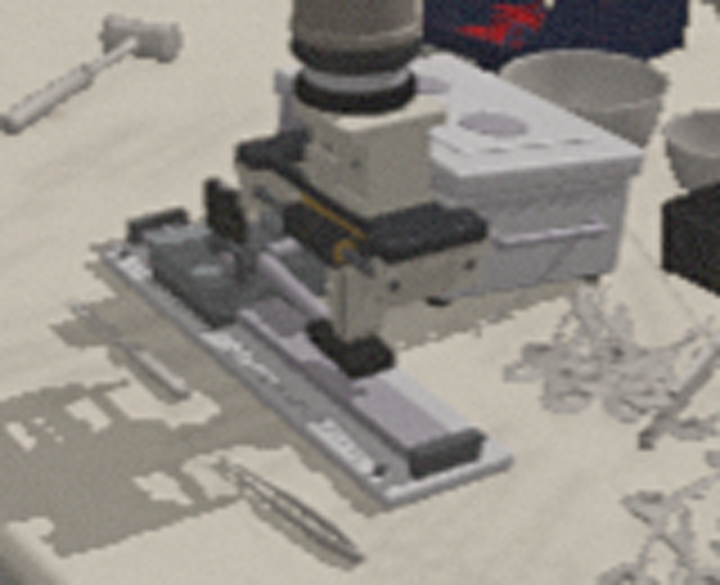

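The fingers hold the paddle at crop (350,350), level with the stop: the force jumped to 21 N. The tongue has risen about 21 mm. Now back up and clear, then down again.

Emit:
arm_command --pt "0 0 -0.5" --pt "0 0 7" --pt "0.1 0.3 7" --pt "0.1 0.5 7" --pt "0.1 1 7" --pt "0.1 1.5 7" --pt "0.1 2 7" --pt "0.1 2.5 7" --pt "0.1 3 7" --pt "0.1 3.2 7" --pt "0.1 4 7" --pt "0 0 7" --pt "0 0 7" --pt "0 0 0" --pt "0 0 0" --pt "0 0 0" --pt "0 0 0" --pt "0 0 0" --spin '[0,0,0,0,0,0,0,0,0,0,0,0,0,0,0,0,0,0]'

```text
time: 17.0
tool_pos: [0.506, 0.1436, 0.313]
tool_rot: [-3.142, -0.001, 3.072]
contact_force: [-0.8, -0.2, 0.1]
opening: 0.0003
grip_force: 0.0
```

```bash
python3 - <<'E'
from h import *
c=grab("top");W=cloud(c);np.savez("t5.npz",W=W,img=c["img"])
for b in((172,192,234,256),(160,180,200,290)):
    s=np.zeros((400,640),bool);s[b[0]:b[1],b[2]:b[3]]=1
    Q=W[s&(W[...,2]>.07)&(W[...,2]<.16)];print(len(Q),np.median(Q,0),Q.max(0))
c=grab("scene");im=c["img"][130:260,230:390,::-1];cv2.imwrite("pics/s5.png",cv2.resize(im,None,fx=4.5,fy=4.5,interpolation=cv2.INTER_CUBIC))
E
```

```text
243 [0.59540527 0.29150477 0.08648347] [0.61566173 0.32140191 0.11410387]
1036 [0.63277551 0.30661469 0.10904438] [0.65398849 0.4155458  0.1168452 ]
```

View pics/s5.png

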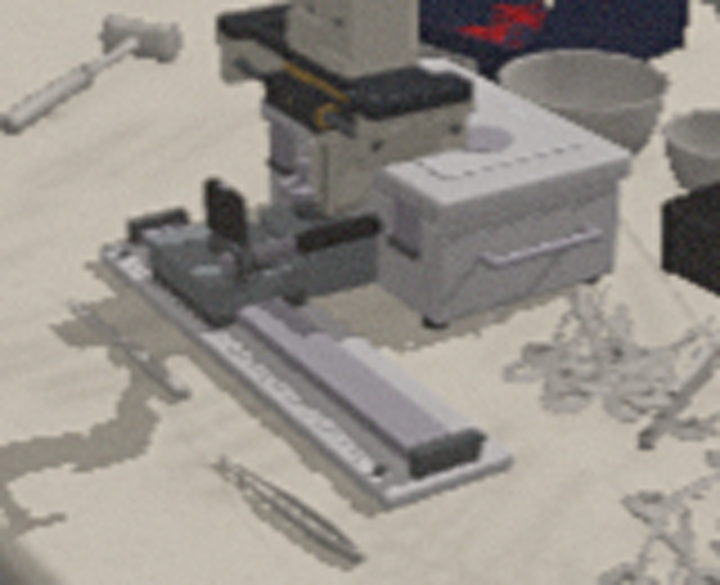

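The handle is up again with the paddle at (338,232), and the container is back down with the tongue at 86 mm. Now the final stroke.

Emit:
arm_command --pt "0 0 -4" --pt "0 0 -4" --pt "-0.1 -2.2 -5" --pt "-0.1 -2.2 -5" --pt "-0.1 -2.2 -5" --pt "-0.1 -2 -5" --pt "-0.1 -2 -5" --pt "-0.1 -1.8 -5" --pt "-0.1 -1.5 -5" --pt "-0.1 -1.2 -5" --pt "-0.1 -1 -5" --pt "-0.1 -0.8 -5" --pt "-0.1 -0.7 -5" --pt "-0.1 -0.4 -5" --pt "0 0 -5" --pt "0 0 -4" --pt "0 0 -4" --pt "0 0 0" --pt "0 0 0" --pt "0 0 0" --spin '[0,0,0,0,0,0,0,0,0,0,0,0,0,0,0,0,0,0,0,0]'

```text
time: 19.1
tool_pos: [0.505, 0.1258, 0.2329]
tool_rot: [3.141, 0.001, 3.072]
contact_force: [-2.7, 0.5, 10.7]
opening: 0.0005
grip_force: 5.4
```

Emit:
arm_command --pt "0 0 -1" --pt "0 0 -0.7" --pt "0 0 0" --pt "0 0 0" --pt "0 0 0" --pt "0 0 0" --pt "0 0 0" --spin '[0,0,0,0,0,0,0]'

```text
time: 19.8
tool_pos: [0.505, 0.1258, 0.232]
tool_rot: [3.141, 0.002, 3.072]
contact_force: [-3.2, -0.2, 17.7]
opening: 0.0005
grip_force: 9.2
```

```bash
python3 - <<'E'
from h import *
s=observe();print(s["tool_pos"],s["contact_force"])
c=grab("top");W=cloud(c)
s=np.zeros((400,640),bool);s[172:192,234:256]=1
Q=W[s&(W[...,2]>.07)&(W[...,2]<.16)];print(len(Q),np.median(Q,0),Q.max(0))
s[:]=0;s[220:270,395:445]=1;Q=W[s&(W[...,2]>.03)&(W[...,2]<.07)];print("bowl",Q.mean(0))
E
```

```text
[0.50497493 0.12584238 0.2320476 ] [-3.24689722 -0.16034474 17.67590026]
228 [0.59647145 0.29011737 0.1061355 ] [0.61866769 0.32489043 0.12894111]
bowl [ 0.41960162 -0.25619768  0.04410091]
```

The handle is on its stop with the pad raised about 20 mm, all steady, so I hand in.

```bash
python3 -c "
from cell import *
print(hand_in())"
```

```text
the job is handed in; nothing more can be done
None
```

I handed the job in at about 20 s: the jack is centred under the lift pad to within about 2 mm and clamped, the trial stroke is done, and the fingers hold the paddle on its lower stop (about 18 N) with the pad raised about 20 mm; the hand-in returned no verdict.

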